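Open the terminal box on the electronics bench

TASK

Open the terminal box: press its snap tab all the way in until the cover pops loose, then push the cover off its seat along the guides until it lies flat and wholly on the landing ledge, with all the terminals uncovered. Only press and push: do not pick up or lift the cover, and leave the jar, the spool and the screwdriver where they are. Finish clear of everything.

Things in the scene. Friction and masses are not known exactly. Their poses are not given: they have to be found in the camera images.
- box: Light grey terminal box fixed to the bench: x 104 mm across, y -121 to +135 mm long, z up, origin on the bench. Seat at +y: recess with 8 brass terminals under the cover, side walls with lips and a rear wall (y 116 to 135), all 52 mm high; 72 mm free between the lips. Ledge at -y. The cover slides toward -y on level runners 40 mm high, from seat to ledge.
- cover: Loose dark grey cover: plate 84 (x) by 90 (y) by 6 mm, about 90 g, with one upright rib across it, 56 mm long in x, at y +1 to +9, 16 mm above the plate. Origin: centre of the plate's underside; axes as the box's. Seated it is at (0, 70, 40) mm in the box frame, its edges under the lips; wholly on the ledge its y there is -45 to -70 mm.
- rib_back (a point): Middle of the rib's rear (+y) face, 8 mm above the plate's top; push here toward the box's -y. Behind it (+y) are 36 mm of free flat plate to put the shut fingertips over.
- tab_top (a point): Centre of the top of the snap tab's press pad: black, 38 (x) by 42 (y) mm, beside the seat's -x wall, at (-75, 20, 64) mm in the box frame when out; it moves straight down when pressed. Its catch tooth stands before the cover's -y edge.
- snap_tab (a joint): Tab travel in m: 0 = out, 0.009 = in, at a stop. Spring: 2 N to start, 3 to 6 N fully in; comes back when let go. From about 0.007 the cover is free and a spring pops it about 14 mm toward -y, over the tooth, so it stays released (the tooth then drags on it: push with a few N). When the cover has passed, the tab comes fully out.
- jar: Bystander: small glass jar with a grey lid, 54 mm diameter, 55 mm high, loose; origin at its underside.
- spool: Bystander: empty white reel, 56 mm diameter, 42 mm high, loose; origin at its underside.
- screwdriver: Bystander: screwdriver 170 mm long, loose, lying on the far (+x) side of the box.
- ledge (a point): Centre of the aluminium landing ledge's surface, at (0, -57.5, 40) mm in the box frame. The ledge spans y -115 to 0, without lips: only side guides and an end stop at y = -115, each 6 mm high.
Things that resemble listed ones, but are neither listed nor needed, are in the scene too. What is meant by the cover is not orange, purple or red, and is the larger of those in its own colour.

How it is judged:
By the outcome, as a careful person would: the job done as asked, in the order asked, and still so for the second after the job is handed in, with the robot touching nothing.
It also fails if it takes over 40 s, if anything falls off the work surface, if the arm or the gripper's body presses on something with over 40 N, if the wrist force passes 120 N, or if a joint passes its speed limit or range.

ROBOT

A 6-joint arm with a two-finger parallel gripper is mounted at the origin on the work surface. World frame = base frame: x ahead of the robot, y to its left, z up, the work surface at z = 0. Lengths are in m, angles in degrees, forces in N, time in s.
With the tool pointing down it reaches from about 0.4 to 0.825 m from the base axis. Payload 7 kg.
Tool frame: the origin (TCP) lies midway between the tips of the shut fingers; the grasp point (between the pads) lies 19 mm behind it; z points along the fingers, y is the line along which they close (so a half turn about z gives the same grasp; the last joint's range is limited). The gripper opens to 88 mm and grips with 3 to 60 N. Pads are 19 mm wide; open, the fingers measure 130 mm over their backs; the gripper's body (78 mm by 193 mm) begins 47 mm behind the grasp point.
Start: joints at [-51.847, 20.546, 0.682, 0, -70.136, -16.507], TCP at [0.249, -0.627, 0.227] pointing down, gripper open.
Joint ranges: [-176.03, 176.03], [-82.01, 121.73], [-58.28, 71.71], [-173.87, 95.51], [-174.79, -0.11], [-173.66, 173.66]. Speed limits (degrees/s): [136.94, 136.94, 172.46, 180, 180, 180].

INTERFACE

Orientations are given as [roll, pitch, yaw] about the fixed x, y, z axes, in that order (R = Rz(yaw) Ry(pitch) Rx(roll)).
In Python, from plant import r, eyes, workorder gives the robot as it stands.
- The arm moves only by the tool step_arm, never from a script. Its argument "plan" is a list of rows, each a list of 5 numbers: the shift along the tool's x, y, z each as a share of 25 cm, from -1 to 1, then the turn about the tool's z as a share of 60 degrees, from -1 to 1, then the finger opening in mm, from 0 to 87.6. In form: [[x, y, z, turn, jaw], ...]. A call has 1 to 12 rows; each row is the pose to reach, as a shift and turn from the pose commanded when the call began, along the tool's axes at that moment; what a row does not reach only later rows make up. A row lasts 1/12 s, in which the tool goes at most 41.7 mm and 7.16 degrees, less where a joint would pass 70% of its speed; a pose out of reach is approached as far as the arm can. A call with a number of a shift or a turn outside -1 to 1 is refused whole. A call with a gripper value outside its range is refused whole. The fingers move at their own pace and stop on an object; "newtons" is the grip in N (left out, the last holds). Time passes only in rows, so rows that repeat a pose let the fingers close. It gives the time, the measured TCP pose, the force, the opening and the grip force at its end, in the units of the state.
- r.get_state(): the state, without advancing time (a new reading comes with each control period).
- eyes.capture(name): name is "scene" or "top" or "wrist"; returns the picture (384x512x3 uint8, red, green, blue); there is no depth.
- eyes.camera_model(name): a dict with "fov_y" (degrees; the focal length in pixels is half the picture's height over the tangent of half this angle, whatever the lens; pixels are square), "cx", "cy" (the principal point, pixels), "k1" (the pictures are not rectified: a ray, as slopes to the right and down, at radius r is drawn at 1 + k1 r^2 times it, then the intrinsics apply), "world_to_cam" (4x4, takes a point from world to camera coordinates); the wrist camera has in their place "hand_eye" (4x4, takes a point from camera to tool coordinates, whose origin is the TCP and whose axes are the flange's). Camera axes: x right, y up, looking along -z (the intrinsics and any distortion apply to the point x, -y, -z); pixel columns grow to the right and rows downward; lengths in m; the calibration is good to about 2 mm. A picture is of the moment at which its call begins: read the wrist's pose just before it. camera_model takes no time and is no camera call.
- workorder.close_job(): hands the job in; it is judged then, once.
The state is a dict: "time_s": time; "joints": joint angles; "qd": joint speeds; "joint_torque": joint torques, N m; "tcp_pos": TCP position; "eef_rot": TCP orientation; "contact_force": force on the tool from outside, world axes, zero at the start; "moment": the same for the moment, N m; "gripper_width": finger opening in m; "gripper_force": force on a finger pad.
Only numpy, scipy, OpenCV 4.12 (cv2) and the standard library are available. Lean on these libraries where they do the work, as an engineer would, in place of code of your own. Each camera call takes 0.05 s, during which the arm holds its last target. There are 200 camera calls.

## Working session

There is one attempt and no reset: what is moved stays moved. The work goes in short steps, Python scripts to look and compute and a tool call to move; the robot and the scene stay as the last step left them, time stands still between calls to the robot, and variables do not carry over. Pictures are saved under pics/ and viewed, at most 10 in all, crops included, and the job is handed in when it is done.

Besides the shell and the picture viewer there is one more tool, called after ">>>" as name([rows], argument=value, ...), one row to a line, values as JSON. step_arm: Moves the arm, as the interface text tells. Its arguments: {"type":"object","properties":{"plan":{"type":"array"},"newtons":{"type":"number"}},"required":["plan"]}

```bash
mkdir -p pics; cat > h.py <<'E'
import numpy as np, cv2
from plant import r, eyes, workorder
def cap(n,f=None):
    s=r.get_state(); im=eyes.capture(n)
    if f: cv2.imwrite('pics/'+f,im[:,:,::-1])
    return s,im
def ray(n,uv,s=None):
    m=eyes.camera_model(n); f=192/np.tan(np.radians(m['fov_y']/2))
    d=(np.array(uv,float)-[m['cx'],m['cy']])/f; u=d.copy()
    for _ in range(20): u=d/(1+m['k1']*(u@u))
    v=np.array([u[0],-u[1],-1])
    if 'world_to_cam' in m: T=np.linalg.inv(np.array(m['world_to_cam']))
    else:
        from scipy.spatial.transform import Rotation as R
        W=np.eye(4); W[:3,:3]=R.from_euler('xyz',s['eef_rot'],degrees=True).as_matrix(); W[:3,3]=s['tcp_pos']
        T=W@np.array(m['hand_eye'])
    return T[:3,3],T[:3,:3]@v
def onz(n,uv,z,s=None):
    o,d=ray(n,uv,s); return o+d*(z-o[2])/d[2]
E
python3 - <<'E'
from h import *
a=cap('scene')[1];cv2.imwrite('pics/scene.png',a[:,:,::-1])
b=cap('top')[1];cv2.imwrite('pics/top.png',cv2.resize(b[:,:,::-1],(800,600)))
print(r.get_state())
E
```

```text
{'time_s': 0.1, 'joints': array([-5.18482055e+01,  2.05889182e+01,  6.40674831e-01, -1.74680308e-02,
       -7.01369280e+01, -1.65054959e+01]), 'qd': array([0.07793973, 0.04085357, 0.04066279, 0.00709897, 0.01945985,
       0.02124372]), 'joint_torque': array([-2.69089411e-03, -5.84163451e+01,  2.93751258e+01,  7.01545089e+00,
        1.02048274e-02, -4.81422228e-05]), 'tcp_pos': array([ 0.24879323, -0.62701534,  0.22571186]), 'eef_rot': array([ 1.79913672e+02, -8.45471586e-03, -1.58359642e+02]), 'contact_force': array([0.28754486, 1.09633558, 1.08231762]), 'moment': array([ 0.05967756, -0.00881401,  0.00848464]), 'gripper_force': 0.0, 'gripper_width': 0.0877459758292965}
```

View pics/top.png

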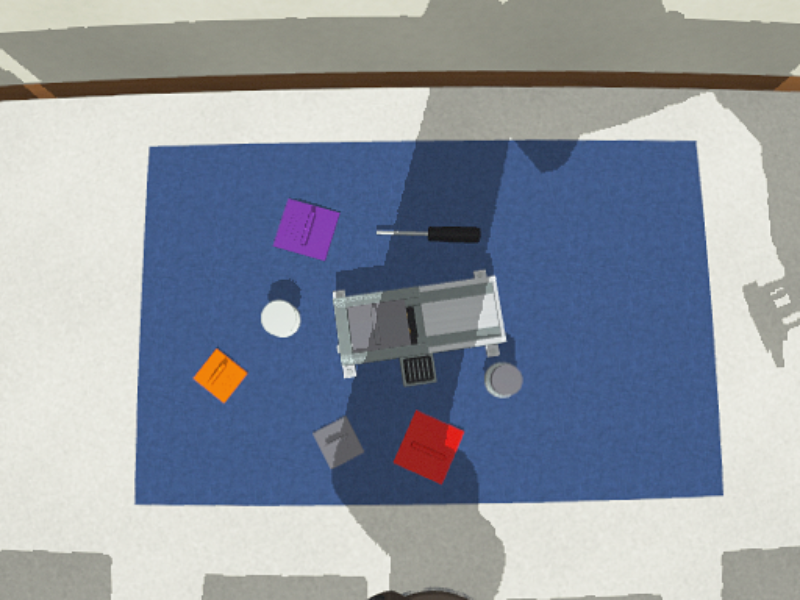

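View pics/scene.png

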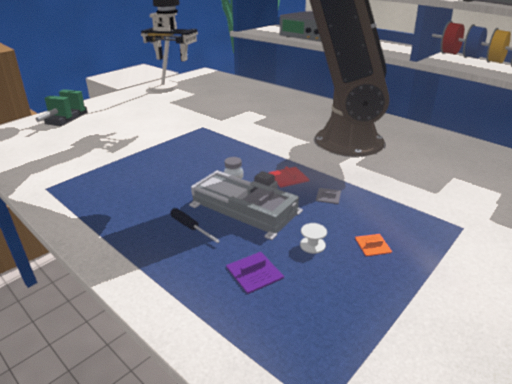

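The top view shows the box at about (420,320) of 800x600, with the seat to the left (+y), the ledge to the right, the pad at (418,370), the jar at (503,380), the spool at (280,318) and the screwdriver at (430,233). I'll zoom in and take measurements.

```bash
python3 - <<'E'
from h import *
a=cv2.imread('pics/top.png')
b=cap('top')[1][:,:,::-1]
c=b[165:250,200:345]
cv2.imwrite('pics/crop.png',cv2.resize(c,None,fx=5.5,fy=5.5,interpolation=cv2.INTER_CUBIC))
# jar/spool & pad rough
for n,p,z in [('pad',(418,370),.064),('jar',(503,380),.055),('spool',(280,318),.042),('tooth',(412,325),.05)]:
    print(n,onz('top',np.array(p)*.64,z).round(4))
E
```

```text
pad [0.46  0.019 0.064]
jar [ 0.4429 -0.1101  0.055 ]
spool [0.5436 0.2318 0.042 ]
tooth [0.5292 0.0264 0.05  ]
```

View pics/crop.png

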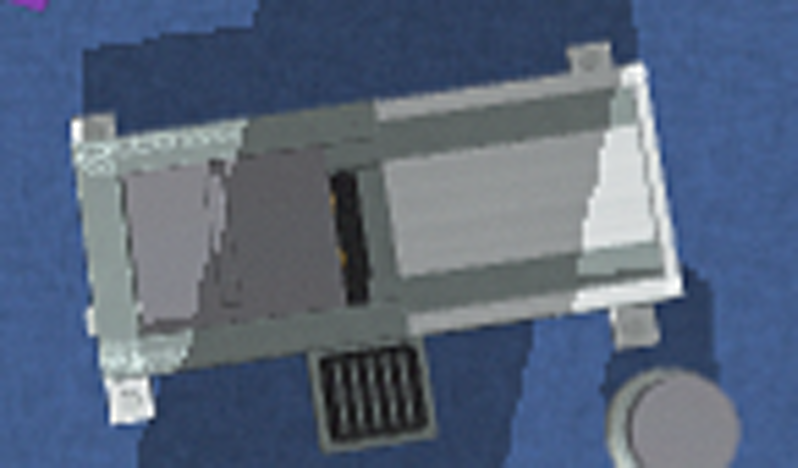

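The crop shows the box corners at (73,120), (107,378), (640,63) and (683,295), the pad centre at (373,397), the rib at about (222,235) and the cover's front edge at about (332,240).

```bash
python3 - <<'E'
from h import *
P=lambda c,z: onz('top',(200+c[0]/5.5-.4,165+c[1]/5.5-.4),z)
pts=[((73,120),.052,(52,135)),((107,378),.052,(-52,135)),((640,63),.046,(52,-121)),((683,295),.046,(-52,-121)),((373,397),.064,(-75,20))]
W=np.array([P(c,z)[:2] for c,z,_ in pts]);B=np.array([b for *_,b in pts])/1000
bc,wc=B.mean(0),W.mean(0)
U,_,V=np.linalg.svd((B-bc).T@(W-wc));R=(U@V).T;t=wc-R@bc
print('W',W.round(4),'yaw',np.degrees(np.arctan2(R[1,0],R[0,0])),'t',t.round(4),'res mm',((W-(B@R.T+t))*1000).round(1))
for n,b in [('pad',(-75,20)),('rib',(0,79)),('pushend',(0,79-127.5)),('behind',(0,95))]: print(n,(R@np.array(b)/1000+t).round(4))
print('jar',P((685,418),.055),'ribpx',P((222,235),.06),'box',R.T@(P((222,235),.06)[:2]-t), R.T@(P((685,418),.055)[:2]-t))
E
```

```text
W [[ 0.583   0.1484]
 [ 0.4699  0.1338]
 [ 0.606  -0.1029]
 [ 0.5026 -0.1183]
 [ 0.46    0.0192]] yaw 6.57655197362457 t [0.5403 0.0082] res mm [[ 6.5  0.1]
 [-3.3 -2.6]
 [ 0.2  3.1]
 [ 0.1 -0.3]
 [-3.5 -0.3]]
pad [0.4635 0.0195]
rib [0.5313 0.0867]
pushend [ 0.5459 -0.04  ]
behind [0.5294 0.1026]
jar [ 0.44898058 -0.1155717   0.055     ] ribpx [0.53063779 0.08307964 0.06      ] box [-0.00104222  0.07547006] [-0.10491376 -0.11252184]
```

>>> step_arm([
  [-0.87,1,0,0,0],
  [-0.87,1,0,0,0],
  [-0.87,1,0,0,0],
  [-0.87,1,0,0,0],
  [-0.87,1,0,0,0],
  [-0.87,1,0,0,0],
  [-0.87,1,0,0,0],
  [-0.87,1,0,0,0],
  [-0.87,1,0,0,0],
  [-0.87,1,0,0,0],
])

```text
time_s: 0.98
tcp_pos: [0.3598, -0.3129, 0.227]
eef_rot: [-180.0, 0.0, -158.1]
contact_force: [-0.9, -0.8, 0.1]
gripper_width: 0.0264
gripper_force: 0.0
```

>>> step_arm([
  [-0.87,1,0,-1,0],
  [-0.87,1,0,-1,0],
  [-0.87,1,0,-1,0],
  [-0.87,1,0,-1,0],
  [-0.87,1,0,-1,0],
  [-0.87,1,0,-1,0],
  [-0.87,1,0,-1,0],
  [-0.87,1,0,-1,0],
  [-0.87,1,0,-1,0],
  [-0.87,1,0,-1,0],
  [-0.87,1,0,-1,0],
])

```text
time_s: 1.9
tcp_pos: [0.4688, -0.0028, 0.2261]
eef_rot: [179.9, -0.0, -98.5]
contact_force: [-0.4, 0.5, 0.3]
gripper_width: 0.0005
gripper_force: 0.0
```

>>> step_arm([
  [0,0,0,-0.25,0],
  [0,0,0,-0.25,0],
  [0,0,0,-0.25,0],
  [0,0,0,-0.25,0],
  [0,0,0,-0.25,0],
])

```text
time_s: 2.32
tcp_pos: [0.4687, -0.0032, 0.2266]
eef_rot: [180.0, 0.0, -83.7]
contact_force: [-0.1, -0.6, -0.4]
gripper_width: 0.0007
gripper_force: 0.0
```

```bash
python3 - <<'E'
from h import *
s,im=cap('wrist')
cv2.imwrite('pics/w1.png',cv2.resize(im[:,:,::-1],(768,576)))
print(s['tcp_pos'],eyes.camera_model('wrist'))
E
```

```text
[ 0.4686789  -0.00319792  0.22657942] {'fov_y': 58.9939270127118, 'cx': 254.7225009882727, 'cy': 194.27225131938044, 'k1': -0.00392426243600418, 'hand_eye': array([[ 3.87059314e-04,  9.55644326e-01,  2.94522958e-01,
         7.97402329e-02],
       [ 9.99996592e-01,  3.90561736e-04, -2.58144936e-03,
        -8.20071095e-04],
       [-2.58197683e-03,  2.94522953e-01, -9.55640918e-01,
        -1.57777824e-01],
       [ 0.00000000e+00,  0.00000000e+00,  0.00000000e+00,
         1.00000000e+00]])}
```

View pics/w1.png

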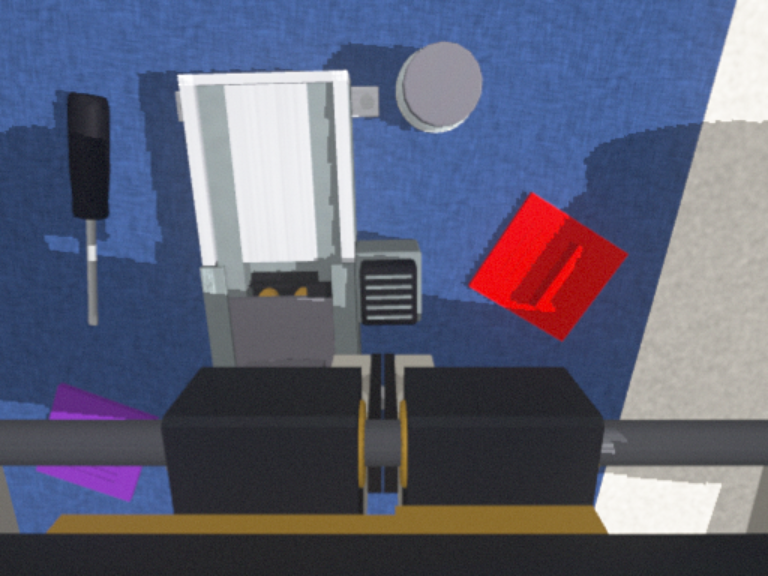

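In the wrist view the pad's black top spans (362–416, 259–325), the ledge end's outer corners are at (180,76) and (348,71), and the cover's front edge runs along row 296.

```bash
python3 - <<'E'
from h import *
s=r.get_state()
for n,c,z in [('p1',(362,260),.064),('p2',(415,258),.064),('p3',(416,324),.064),('p4',(362,326),.064),('pad',(389,292),.064),('e+',(180,76),.046),('e-',(348,71),.046),('c+',(232,297),.046),('c-',(333,297),.046),('wall- at y0 ',(354,258),.046),('wall+ y0',(204,265),.046)]:
    print(n,onz('wrist',np.array(c)/1.5-.2,z,s)[:2].round(4))
E
```

```text
p1 [ 0.482 -0.004]
p2 [ 0.4482 -0.0091]
p3 [0.4416 0.0359]
p4 [0.4775 0.0413]
pad [0.4622 0.0156]
e+ [ 0.6051 -0.103 ]
e- [ 0.5026 -0.1172]
c+ [0.5697 0.0367]
c- [0.4997 0.029 ]
wall- at y0  [ 4.878e-01 -4.000e-04]
wall+ y0 [0.5893 0.0158]
```

>>> step_arm([
  [-0.088,0.037,0,-0.03,0],
  [-0.088,0.037,0.15,-0.03,0],
  [-0.088,0.037,0.3,-0.03,0],
  [-0.088,0.037,0.45,-0.03,0],
  [-0.088,0.037,0.55,-0.03,0],
  [-0.088,0.037,0.6,-0.03,0],
  [-0.088,0.037,0.6,-0.03,0],
])

```text
time_s: 2.95
tcp_pos: [0.455, 0.0175, 0.0738]
eef_rot: [179.7, -0.1, -81.7]
contact_force: [-0.4, -0.8, 1.0]
gripper_width: 0.0005
gripper_force: 0.0
```

>>> step_arm([
  [0,0,0.01,0,0],
  [0,0,0.02,0,0],
  [0,0,0.03,0,0],
  [0,0,0.04,0,0],
  [0,0,0.05,0,0],
  [0,0,0.055,0,0],
  [0,0,0.06,0,0],
  [0,0,0.06,0,0],
])

```text
time_s: 3.62
tcp_pos: [0.4575, 0.0188, 0.0618]
eef_rot: [-180.0, 0.0, -81.5]
contact_force: [0.8, 0.1, 2.4]
gripper_width: 0.0003
gripper_force: 0.8
```

Contact has been made at about 62 mm, so I'll keep pressing in small steps.

>>> step_arm([
  [0,0,0.006,0,0],
  [0,0,0.012,0,0],
  [0,0,0.018,0,0],
  [0,0,0.024,0,0],
  [0,0,0.024,0,0],
  [0,0,0.024,0,0],
])

```text
time_s: 4.12
tcp_pos: [0.4575, 0.0188, 0.0556]
eef_rot: [-180.0, 0.0, -81.5]
contact_force: [0.6, 1.9, 3.5]
gripper_width: 0.0005
gripper_force: 1.4
```

>>> step_arm([
  [0,0,0.004,0,0],
  [0,0,0.008,0,0],
  [0,0,0.008,0,0],
  [0,0,0.008,0,0],
])

```text
time_s: 4.45
tcp_pos: [0.4574, 0.0188, 0.0547]
eef_rot: [-180.0, 0.0, -81.5]
contact_force: [-5.3, 2.5, 19.8]
gripper_width: 0.0008
gripper_force: 9.8
```

>>> step_arm([
  [0,0,-0.08,0,0],
  [0,0,-0.2,0,0],
  [0,0,-0.36,0,0],
  [0,0,-0.52,0,0],
  [-0.277,-0.312,-0.6,0,0],
  [-0.277,-0.312,-0.6,0,0],
  [-0.277,-0.312,-0.6,0,0],
  [-0.277,-0.312,-0.6,0,0],
  [-0.277,-0.312,-0.6,0,0],
  [-0.277,-0.312,-0.6,0,0],
])

```text
time_s: 5.28
tcp_pos: [0.523, 0.098, 0.2025]
eef_rot: [179.8, -0.0, -81.6]
contact_force: [-0.2, 0.2, 0.3]
gripper_width: 0.0006
gripper_force: 0.0
```

```bash
python3 - <<'E'
from h import *
s,im=cap('wrist'); t=cap('top')[1]
A=cv2.resize(im[:,:,::-1],(640,480))
B=cv2.resize(t[165:250,200:345,::-1],(640,375),interpolation=cv2.INTER_CUBIC)
cv2.imwrite('pics/w2.png',A)
print(s['tcp_pos'],s['eef_rot'])
E
```

```text
[0.5229546  0.09803157 0.20247764] [ 1.79849373e+02 -3.37849992e-02 -8.15619065e+01]
```

View pics/w2.png

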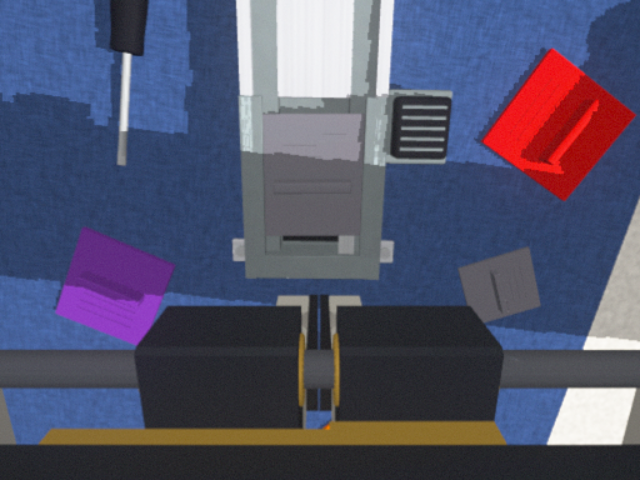

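The cover has popped: its front edge is at row 113, the rib at row 187 and the rear edge at row 236, with a dark gap behind it. The box sides are at columns 240 and 390.

```bash
python3 - <<'E'
from h import *
s=r.get_state()
th=np.radians(8);R=np.array([[np.cos(th),-np.sin(th)],[np.sin(th),np.cos(th)]]);t=np.array([.5371,.0097])
for n,c,z in [('rib top L back',(274,193),.062),('rib top R back',(351,193),.062),('rear L',(265,236),.046),('rear R',(360,237),.046),('frontL',(263,113),.046),('frontR',(362,113),.046),('wallrearL',(245,279),.052),('wallrearR',(380,279),.052),('ledgeL',(240,97),.046),('ledgeR',(388,96),.046),('tcp',None,0)]:
    w=onz('wrist',np.array(c)*.8-.1,z,s)[:2] if c else s['tcp_pos'][:2]
    print(n,w.round(4),(R.T@(w-t)).round(4))
E
```

```text
rib top L back [0.5579 0.0777] [0.03   0.0644]
rib top R back [0.5037 0.0697] [-0.0247  0.064 ]
rear L [0.562  0.1151] [0.0393 0.1009]
rear R [0.4893 0.1052] [-0.0341  0.1013]
frontL [0.5734 0.025 ] [0.0381 0.0101]
frontR [0.5039 0.0147] [-0.0321  0.0096]
wallrearL [0.5731 0.1504] [0.0553 0.1343]
wallrearR [0.4687 0.135 ] [-0.0503  0.1336]
ledgeL [0.5906 0.0167] [ 0.0539 -0.0005]
ledgeR [0.4879 0.0007] [-0.05  -0.002]
tcp [0.5231 0.0977] [-0.0016  0.0891]
```

>>> step_arm([
  [0,-0.016,0.12,0,0],
  [0,-0.016,0.26,0,0],
  [0,-0.016,0.4,0,0],
  [0,-0.016,0.5,0,0],
  [0,-0.016,0.56,0,0],
  [0,-0.016,0.59,0,0],
  [0,-0.016,0.61,0,0],
  [0,-0.016,0.61,0,0],
])

```text
time_s: 6.05
tcp_pos: [0.5278, 0.0987, 0.0508]
eef_rot: [180.0, -0.0, -81.6]
contact_force: [-0.9, -0.1, -0.2]
gripper_width: 0.0006
gripper_force: 0.0
```

>>> step_arm([
  [0.02,0,0,0,0],
  [0.04,0,0,0,0],
  [0.06,0,0,0,0],
  [0.08,0,0,0,0],
  [0.1,0,0,0,0],
  [0.12,0,0,0,0],
  [0.14,0,0,0,0],
  [0.14,0,0,0,0],
])

```text
time_s: 6.72
tcp_pos: [0.5331, 0.0635, 0.0511]
eef_rot: [180.0, -0.0, -81.6]
contact_force: [-0.4, -0.0, 0.7]
gripper_width: 0.0006
gripper_force: 0.0
```

>>> step_arm([
  [0.02,0,0,0,0],
  [0.04,0,0,0,0],
  [0.06,0,0,0,0],
  [0.08,0,0,0,0],
  [0.1,0,0,0,0],
  [0.12,0,0,0,0],
  [0.14,0,0,0,0],
  [0.16,0,0,0,0],
])

```text
time_s: 7.38
tcp_pos: [0.5389, 0.0244, 0.0509]
eef_rot: [180.0, -0.0, -81.6]
contact_force: [-1.4, 1.8, -1.0]
gripper_width: 0.0003
gripper_force: 1.3
```

```bash
python3 - <<'E'
from h import *
s,im=cap('wrist')
cv2.imwrite('pics/w3.png',cv2.resize(im[:,:,::-1],(640,480)))
print(s['tcp_pos'],s['contact_force'])
E
```

```text
[0.53886694 0.02436786 0.05089171] [-1.40591849  1.82994552 -0.95176385]
```

View pics/w3.png

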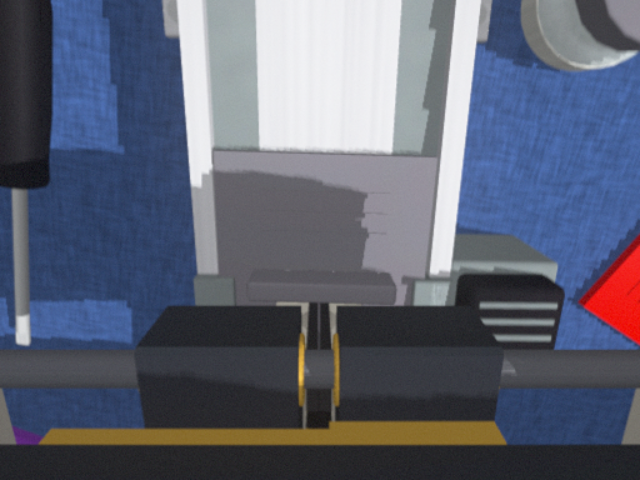

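The cover is sliding squarely between the guides. Its front edge is at row 152 and the rib at row 285 is right at the fingertips.

>>> step_arm([
  [0.02,0,0,0,0],
  [0.04,0,0,0,0],
  [0.06,0,0,0,0],
  [0.08,0,0,0,0],
  [0.1,0,0,0,0],
  [0.12,0,0,0,0],
  [0.14,0,0,0,0],
  [0.16,0,0,0,0],
  [0.175,0,0,0,0],
  [0.19,0,0,0,0],
  [0.19,0,0,0,0],
])

```text
time_s: 8.35
tcp_pos: [0.5462, -0.0227, 0.0512]
eef_rot: [-180.0, -0.0, -81.6]
contact_force: [0.4, 0.3, 0.4]
gripper_width: 0.0003
gripper_force: 0.0
```

```bash
python3 - <<'E'
from h import *
s,im=cap('wrist')
cv2.imwrite('pics/w4.png',cv2.resize(im[:,:,::-1],(640,480)))
th=np.radians(8.2);R=np.array([[np.cos(th),-np.sin(th)],[np.sin(th),np.cos(th)]]);t=np.array([.5396,.0097])
print(s['contact_force'],R.T@(s['tcp_pos'][:2]-t))
g=cv2.cvtColor(im,cv2.COLOR_RGB2GRAY)
# map of box y for image rows on the plate top, column 256
for v in range(90,190,10): print(v*1.25,(R.T@(onz('wrist',(256,v),.046,s)[:2]-t))[1].round(4),im[v,250])
E
```

```text
[0.39104425 0.28157675 0.40177667] [ 0.00195145 -0.03305532]
112.5 -0.1127 [235 236 239]
125.0 -0.1083 [237 238 241]
137.5 -0.1038 [235 237 240]
150.0 -0.0992 [161 162 165]
162.5 -0.0945 [151 148 160]
175.0 -0.0898 [148 147 158]
187.5 -0.085 [104 102 107]
200.0 -0.0801 [100  99 105]
212.5 -0.0751 [ 97  96 103]
225.0 -0.07 [100  98 107]
```

View pics/w4.png

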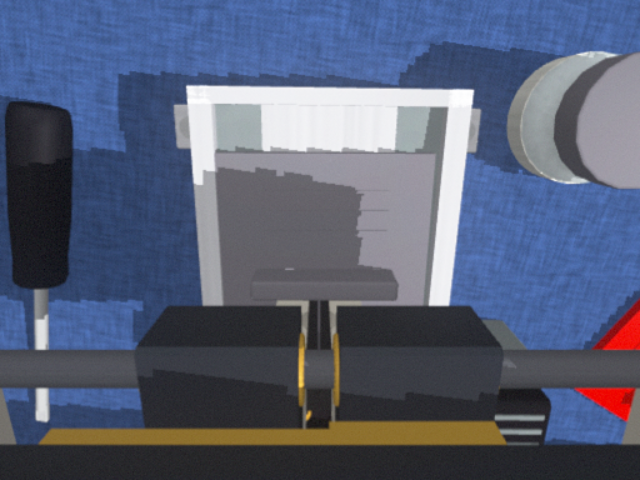

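The cover's front edge is at row 152, which is box y ≈ -98, so the cover is at about -53. I'll push it 4 mm more, then back off and lift.

>>> step_arm([
  [0.01,0,0,0,0],
  [0.018,0,0,0,0],
  [0.018,0,0,0,0],
  [0.018,0,0,0,0],
  [0.0,0,0,0,0],
  [-0.03,0,0,0,0],
  [-0.04,0,-0.1,0,0],
  [-0.04,0,-0.25,0,0],
  [-0.04,0,-0.4,0,0],
  [-0.04,0,-0.55,0,0],
  [-0.04,0,-0.7,0,0],
  [-0.04,0,-0.8,0,0],
])

```text
time_s: 9.4
tcp_pos: [0.5454, -0.0115, 0.2553]
eef_rot: [-179.8, -0.0, -81.5]
contact_force: [1.0, -0.2, 0.2]
gripper_width: 0.0005
gripper_force: 0.0
```

>>> step_arm([
  [-0.3,0,0,0,0],
  [-0.5,0,0,0,0],
  [-0.5,0,0,0,0],
  [-0.5,0,0,0,0],
  [-0.5,0,0,0,0],
  [-0.5,0,0,0,0],
])

```text
time_s: 9.9
tcp_pos: [0.5259, 0.1121, 0.251]
eef_rot: [180.0, -0.0, -81.5]
contact_force: [0.0, 0.2, -0.0]
gripper_width: 0.0005
gripper_force: 0.0
```

```bash
python3 - <<'E'
from h import *
s,im=cap('wrist')
cv2.imwrite('pics/w5.png',cv2.resize(im[:,:,::-1],(640,480)))
th=np.radians(8.2);R=np.array([[np.cos(th),-np.sin(th)],[np.sin(th),np.cos(th)]]);t=np.array([.5396,.0097])
print(s['tcp_pos'],s['contact_force'])
for v in range(30,230,10): print(v*1.25,(R.T@(onz('wrist',(256,v),.046,s)[:2]-t))[1].round(4))
E
```

```text
[0.52590087 0.11214281 0.2510057 ] [ 0.02887186  0.23500937 -0.01402677]
37.5 -0.0321
50.0 -0.0231
62.5 -0.014
75.0 -0.0048
87.5 0.0046
100.0 0.0142
112.5 0.0239
125.0 0.0337
137.5 0.0437
150.0 0.0539
162.5 0.0643
175.0 0.0748
187.5 0.0856
200.0 0.0965
212.5 0.1076
225.0 0.1189
237.5 0.1304
250.0 0.1421
262.5 0.1541
275.0 0.1662
```

View pics/w5.png

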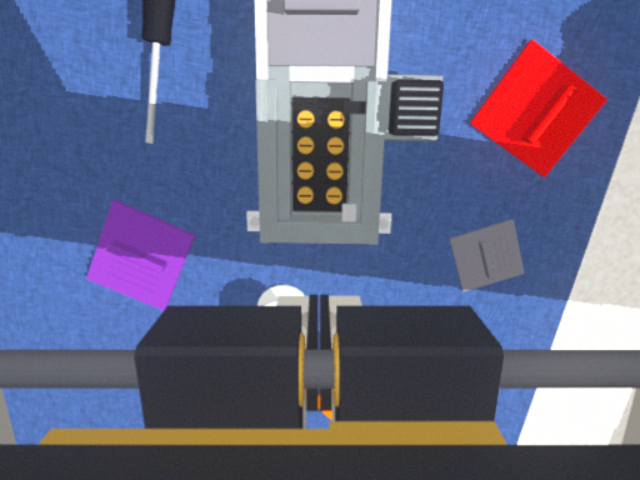

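All 8 terminals are uncovered. The cover's rear edge is at row 66 (box y ≈ -11.5, so its centre is at about -57), the tab is back out, and the arm is clear.

```bash
python3 -c "
from h import *
print(workorder.close_job())"
```

```text
the job is handed in; nothing more can be done
None
```

I handed the job in at about 10 s: I pressed the tab to its stop, and the cover popped loose. I then pushed it onto the ledge (box y about -57 mm); all 8 terminals are uncovered, I saw no sign that the jar, spool or screwdriver had moved, and the arm finished clear of everything.

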